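Push a row of spacer blocks home in a screwdriving fixture and shut the keeper

TASK

In the rail of the screwdriving fixture a row of five black spacer blocks stands short of the steel end stop: with the fingertips push it along, all five blocks together as one train, until it is fully home against the stop. Then push the blue keeper arm with the yellow knob round until it is fully shut across the rail behind the row. Only push: pick up and lift nothing, and leave the other things on the bench where they are.

Things in the scene. Friction and masses are not known exactly. Their poses are not given: they have to be found in the camera images.
- fixture: screwdriving fixture, fixed to the bench, placed and turned anew each time: dark steel plate 90 x 415 x 10 mm with an aluminium rail along it. Origin on the bench surface, on the rail's centre line, under the tail face of a row that is fully home. y runs along the rail to the end stop, x across it (away from the robot at yaw 0), z up. White rail floor at z 12 mm; end of the rail at y -196 mm is open.
- stop_face (a point): middle of the steel end stop's face that the row must meet, at x 0, y 180, z 28 mm in the fixture's frame. The stop is 70 mm wide and 48 mm high. The rail's two side walls, 5 mm thick, are 33 mm apart inside, tops 26 mm above the bench, from y -196 to 179 mm.
- catch (a point): steel catch, 14 x 14 mm, top 41 mm above the bench, that the shut keeper arm comes to rest against; this point is the centre of its top, at x -34, y 4 mm in the fixture's frame, beside the rail.
- block1: black plastic spacer block with a brass insert in its top, 36 mm along the rail, 30 mm across, 32 mm tall, 35 to 70 g; number 1 of the row of five standing in touch in the rail, the one nearest the end stop. Origin at the centre of its underside, its y axis along the rail to the stop. The row starts 50 to 100 mm short of the stop; home, this block's origin is at y 162 mm in the fixture's frame, give or take 3 mm.
- block2: black plastic spacer block with a brass insert in its top, 36 mm along the rail, 30 mm across, 32 mm tall, 35 to 70 g; number 2 of the row of five standing in touch in the rail, counted from the end stop. Origin at the centre of its underside, its y axis along the rail to the stop. The row starts 50 to 100 mm short of the stop; home, this block's origin is at y 126 mm in the fixture's frame, give or take 3 mm.
- block3: black plastic spacer block with a brass insert in its top, 36 mm along the rail, 30 mm across, 32 mm tall, 35 to 70 g; number 3 of the row of five standing in touch in the rail, counted from the end stop. Origin at the centre of its underside, its y axis along the rail to the stop. The row starts 50 to 100 mm short of the stop; home, this block's origin is at y 90 mm in the fixture's frame, give or take 3 mm.
- block4: black plastic spacer block with a brass insert in its top, 36 mm along the rail, 30 mm across, 32 mm tall, 35 to 70 g; number 4 of the row of five standing in touch in the rail, counted from the end stop. Origin at the centre of its underside, its y axis along the rail to the stop. The row starts 50 to 100 mm short of the stop; home, this block's origin is at y 54 mm in the fixture's frame, give or take 3 mm.
- block5: black plastic spacer block with a brass insert in its top, 36 mm along the rail, 30 mm across, 32 mm tall, 35 to 70 g; number 5 of the row of five standing in touch in the rail, the tail, farthest from the end stop. Origin at the centre of its underside, its y axis along the rail to the stop. The row starts 50 to 100 mm short of the stop; home, this block's origin is at y 18 mm in the fixture's frame, give or take 3 mm.
- keeper (a joint): angle of the keeper arm (rad): 0 shut, square across the rail 3 mm behind a row that is home; grows anticlockwise seen from above; starts wide open, 1.9 to 2.4, out on the far side. Blue steel bar 70 mm long from its pivot, 10 mm wide, 29 to 41 mm above the bench, above the rail walls. Slight friction (about 1 N at the knob), no spring: it stays where it is left.
- keeper_pivot (a point): the keeper arm's pivot axis, on a post 20 mm in diameter, at mid height of the arm (35 mm above the bench); fixed in the fixture at x 34, y -8 mm. At joint angle t the arm points from here along (-cos t, -sin t) in the fixture's x, y.
- keeper_knob (a point): centre of the yellow upright knob near the free end of the keeper arm, 62 mm from the pivot: a cylinder 15 mm in diameter, heights 41 to 67 mm above the bench; this point is at 54 mm.
- spare1: a spare spacer block like those of the row (30 x 36 x 32 mm), standing on the bench on the robot's side of the fixture; not part of the row. Origin at the centre of its underside.
- spare2: a spare spacer block like those of the row (30 x 36 x 32 mm), standing on the bench on the robot's side of the fixture; not part of the row. Origin at the centre of its underside.
- screwdriver: screwdriver with an orange handle, 160 mm, lying beyond the fixture near the end stop; not part of the job.
- dish: round grey dish of screws, 104 mm wide, 26 mm high, origin at the centre of its underside; not part of the job.
- bottle: clear water bottle, 62 mm in diameter, 190 mm tall, origin at the centre of its underside; not part of the job.
- bracket: black L-shaped armrest upright lying flat, 185 x 110 x 22 mm; not part of the job.
- driver: grey cordless screwdriver standing on its battery, 76 x 210 mm, 203 mm tall, origin at the centre of its underside; not part of the job.
Not all that is in view belongs to the job. Leave any brown look-alike of the block3 alone. Leave any orange look-alike of the block5 alone.

How it is judged (in metres and radians):
On the way, in this order (a step that is already met when the one before it is completed fails the run):
1. the whole row is home against the end stop while the keeper arm still stands open (y of block1 in the frame of fixture above 0.159 m and y of block2 in the frame of fixture above 0.123 m and y of block3 in the frame of fixture above 0.087 m and y of block4 in the frame of fixture above 0.051 m and y of block5 in the frame of fixture above 0.015 m and z of each of block1, block2, block3, block4, block5 in the frame of fixture below 0.015 m and angle between each of block1, block2, block3, block4, block5's own z axis and vertical below 0.08 rad and x of block1 in the frame of fixture between -0.004 and 0.004 m and x of block2 in the frame of fixture between -0.004 and 0.004 m and x of block3 in the frame of fixture between -0.004 and 0.004 m and x of block4 in the frame of fixture between -0.004 and 0.004 m and x of block5 in the frame of fixture between -0.004 and 0.004 m and value of joint keeper above 1.2 rad), for 0.2 s.
2. the keeper arm is shut across the rail (value of joint keeper below 0.08 rad), for 0.2 s.
At the end, for the whole second after the job is handed in: all five blocks stand flat in the rail, in touch with one another and with the end stop (each within 3 mm of its home place along the rail) and at rest, and the keeper arm is shut across the rail behind them (within 0.08 rad) (y of block1 in the frame of fixture above 0.159 m and y of block2 in the frame of fixture above 0.123 m and y of block3 in the frame of fixture above 0.087 m and y of block4 in the frame of fixture above 0.051 m and y of block5 in the frame of fixture above 0.015 m and z of each of block1, block2, block3, block4, block5 in the frame of fixture below 0.015 m and angle between each of block1, block2, block3, block4, block5's own z axis and vertical below 0.08 rad and x of block1 in the frame of fixture between -0.004 and 0.004 m and x of block2 in the frame of fixture between -0.004 and 0.004 m and x of block3 in the frame of fixture between -0.004 and 0.004 m and x of block4 in the frame of fixture between -0.004 and 0.004 m and x of block5 in the frame of fixture between -0.004 and 0.004 m and linear speed of each of block1, block2, block3, block4, block5 below 0.01 m/s and value of joint keeper below 0.08 rad).
It fails at once if a block of the row is lifted, tipped or taken out of the rail (z of any of block1, block2, block3, block4, block5 in the frame of fixture above 0.02 m or angle between any of block1, block2, block3, block4, block5's own z axis and vertical above 0.3 rad).
It fails at once if the row is pulled apart by more than 10 mm (distance between block1 and block2 above 0.046 m or distance between block2 and block3 above 0.046 m or distance between block3 and block4 above 0.046 m or distance between block4 and block5 above 0.046 m).
It fails at once if something else on the bench is moved by more than 20 mm (distance of any of spare1, spare2, screwdriver, dish, bottle, bracket, driver from where it was at the start of the episode above 0.02 m).
It also fails if it takes over 50 s, if anything falls off the work surface, if the arm or the gripper's body presses on something with over 40 N, if the wrist force passes 120 N, or if a joint passes its speed limit or range.

ROBOT

A 7-joint arm with a two-finger parallel gripper is mounted at the origin on the work surface. World frame = base frame: x ahead of the robot, y to its left, z up, the work surface at z = 0. Lengths are in mm, angles in degrees, forces in N, time in s.
With the tool pointing down it reaches from about 400 to 850 mm from the base axis. Payload 10.4 kg.
Tool frame: the origin (TCP) lies on the centre line of the jaws, within the pads' length; the fingertips stand 17 mm ahead of it and the grasp point (between the pads) lies 2 mm behind it; z points along the fingers, y is the direction in which the jaws open and shut (so a half turn about z gives the same grasp; the last joint's range is limited). The gripper opens to 87 mm and grips with 3 to 60 N. Pads are 19 mm wide; open, the fingers measure 117 mm over their backs; the gripper's body (75 mm by 190 mm) begins 51 mm behind the grasp point.
Start: joints at [-65.81, 19.034, -3.707, 83.658, 1.238, 77.344, -5.071], TCP at [268.914, 564.216, 201.076] pointing down, gripper open.
Joint ranges: [-148.97, 148.97], [-28.65, 121.19], [-84.17, 76.75], [9.2, 138.47], [-72.65, 252.65], [3.7, 117.97], [-149.18, 149.18]. Speed limits (degrees/s): [127.2, 127.2, 159.86, 159.86, 180, 180, 180].

INTERFACE

Orientations are given as a 3x3 rotation matrix whose columns are the frame's x, y, z axes.
In Python, from workcell import read_state, snapshot, hand_in, recognise, pinpoint gives the robot as it stands.
- The arm moves only by the tool apply_moves, never from a script. Its argument "moves" is a list of rows, each a list of 6 numbers: the shift along the tool's x, y, z scaled (see below), then the turn, a rotation vector about the tool's x, y, z scaled (see below). A call has 1 to 8 rows; each row shifts and turns the commanded pose from where the row before left it, along the tool's axes as they then stand; what a row does not reach is not made up. The controller multiplies each number of a shift by 30 mm and each number of a turn by 60 degrees. A row lasts 1/8 s, in which the tool goes at most 62.5 mm and 10.7 degrees, less where a joint would pass 70% of its speed; a pose out of reach is approached as far as the arm can. A call with a number of a shift or a turn outside -1 to 1 is refused whole. A call with a gripper value outside its range is refused whole. "grip" is the gripper command: -1 is shut, 1 is fully open, values between are in proportion, set as the call begins (left out, the last holds). The fingers move at their own pace and stop on an object; "force" is the grip in N (left out, the last holds). Time passes only in rows, so rows that do not move let the fingers close. It gives the time, the measured TCP pose, the force and the opening at its end, in the units of the state.
- read_state(): the state, without advancing time (a new reading comes with each control period).
- snapshot(name): name is "scene" or "side" or "wrist"; returns a dict with "pixels" (480x640x3 uint8, red, green, blue), "range_z" (480x640 float32, mm along the optical axis (not along the pixel's ray), 0 where there is no reading), "fx", "fy", "cx", "cy" (pixels), "view" (4x4, takes a point from world to camera coordinates); the wrist camera has in their place "mount" (4x4, takes a point from camera to tool coordinates, whose origin is the TCP and whose axes are the flange's). Camera axes: x right, y up, looking along -z (the intrinsics and any distortion apply to the point x, -y, -z); pixel columns grow to the right and rows downward; lengths in mm; the calibration is good to about 2 mm. The wrist camera is an equidistant fisheye: a pixel r from the principal point sees the ray r / f radians off the axis. A picture is of the moment at which its call begins: read the wrist's pose just before it.
- hand_in(): hands the job in, once; it reports no verdict.
Trained networks look in a picture, given as the dict that the camera call returned (one of the last four; its "shot" number tells which), for a name from the list of things; names that differ only in an ending like _2 or _b are one class to them, and where a whole thing is asked for, a point or a joint stands for the part that bears it (a point fixed in the world has none). Each returns a list of dicts, best first, with "p" (0 to 1); they miss things now and then, are a little off and sometimes report something else, mostly with a low value. They report only what shows in the picture. A call takes as long as a camera call. They do not tell look-alikes from the thing itself.
- recognise(picture, query): "bbox" ([left, top, right, bottom] in pixels, round what is visible of it).
- pinpoint(picture, query): "centre" ([column, row] in pixels: a listed point, or the origin of a listed thing).
The state is a dict: "t": time; "joint_pos": joint angles; "qd": joint speeds; "joint_efforts": joint torques, N m; "tcp_pos": TCP position; "tcp_rot": TCP orientation; "force": force on the tool from outside, world axes, zero at the start; "moment": the same for the moment, N m; "gripper_width": finger opening in mm.
Only numpy, scipy, OpenCV 4.12 (cv2) and the standard library are available. Lean on these libraries where they do the work, as an engineer would, in place of code of your own. Each camera call takes 0.05 s, during which the arm holds its last target.

## Working session

There is one attempt and no reset: what is moved stays moved. The work goes in short steps, Python scripts to look and compute and a tool call to move; the robot and the scene stay as the last step left them, time stands still between calls to the robot, and variables do not carry over. Pictures are saved under pics/ and viewed, and the job is handed in when it is done.

Besides the shell and the picture viewer there is one more tool, called after "Emit:" as name([rows], argument=value, ...), one row to a line, values as JSON. apply_moves: Moves the arm, as the interface text tells. Shifts and turns lie within -1 to 1; 1 stands for 30 mm of shift or 60 degrees of turn. Its arguments: {"type":"object","properties":{"moves":{"type":"array"},"grip":{"type":"number"},"force":{"type":"number"}},"required":["moves"]}

```bash
ls; mkdir -p pics; python3 - <<'E'
from workcell import *
import cv2,numpy as np,pickle
s=read_state();print(s)
for n in ['scene','side','wrist']:
    p=snapshot(n); cv2.imwrite(f'pics/{n}0.png',p['pixels'][:,:,::-1]); pickle.dump(p,open(f'{n}0.pkl','wb'))
    print(n,p['shot'],{k:v for k,v in p.items() if k not in('pixels','range_z')})
    for q in ['fixture','stop_face','catch','keeper_pivot','keeper_knob','block1','block5']:
        r=pinpoint(p,q); print(q,[(np.round(d['centre']),round(d['p'],2)) for d in r[:5]])
print(read_state()['t'])
E
```

```text
pics
{'t': 0.0, 'joint_pos': array([-65.8103156 ,  19.07164309,  -3.70605634,  83.70589128,
         1.23843647,  77.3436946 ,  -5.06984116]), 'qd': array([ 0.00386026, -0.08390133,  0.13654609, -0.09278774,  0.00259044,
       -0.00133662, -0.02111516]), 'joint_efforts': array([ 3.96931464e-04, -6.23264194e+01,  2.50514917e-02, -3.89900780e+01,
       -6.12497795e-02,  3.96631029e-02,  1.57607528e-04]), 'tcp_pos': array([268.75812792, 563.7994903 , 200.25849103]), 'tcp_rot': array([[-9.02710981e-01,  4.30247142e-01, -5.31845091e-04],
       [ 4.30247462e-01,  9.02710024e-01, -1.31665126e-03],
       [-8.63835444e-05, -1.41738055e-03, -9.99998992e-01]]), 'force': array([ 0.23856605, -0.59677851, -0.26771635]), 'moment': array([ 0.01556409, -0.0034    ,  0.00016118]), 'gripper_width': 87.09221820280065}
scene 1 {'fx': 534.967502470791, 'fy': 534.967502470791, 'cx': 319.4153190957091, 'cy': 236.50993719263195, 'view': array([[-6.98499634e-01,  7.15605457e-01, -2.66290620e-03,
         3.78930841e+02],
       [-5.51641198e-01, -5.36076954e-01,  6.38994122e-01,
         2.45581964e+02],

[... 1637 characters left out ...]
ray([330., 251.]), 0.62), (array([340., 231.]), 0.62), (array([326., 262.]), 0.58), (array([335., 243.]), 0.57)]
wrist 3 {'fx': 371.64829954431775, 'fy': 371.64829954431775, 'cx': 321.5364255798765, 'cy': 232.7484494410624, 'mount': array([[ 5.07531465e-04,  9.67235978e-01,  2.53878525e-01,
         6.94113327e+01],
       [ 9.99999867e-01, -4.67164770e-04, -2.19289222e-04,
        -3.99051885e-01],
       [-9.35013223e-05,  2.53878602e-01, -9.67236086e-01,
        -1.83577326e+02],
       [ 0.00000000e+00,  0.00000000e+00,  0.00000000e+00,
         1.00000000e+00]]), 'shot': 3}
fixture [(array([234., 362.]), 0.41)]
stop_face []
catch []
keeper_pivot []
keeper_knob []
block1 []
block5 []
1.2
```

View pics/scene0.png

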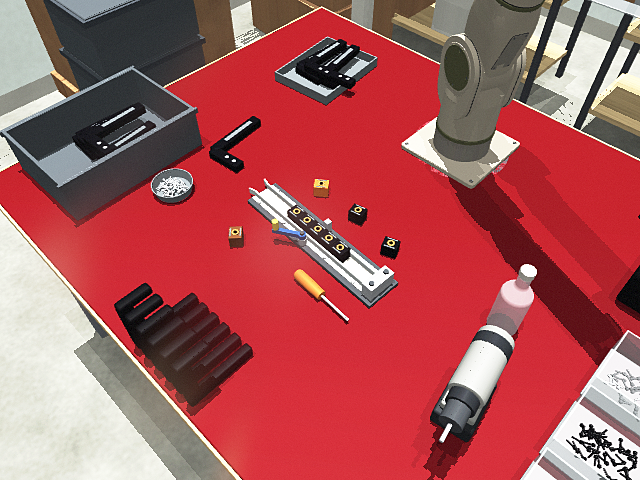

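View pics/side0.png

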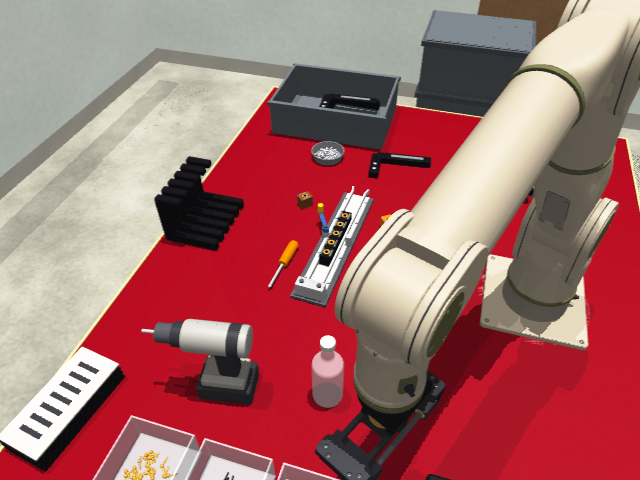

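View pics/wrist0.png

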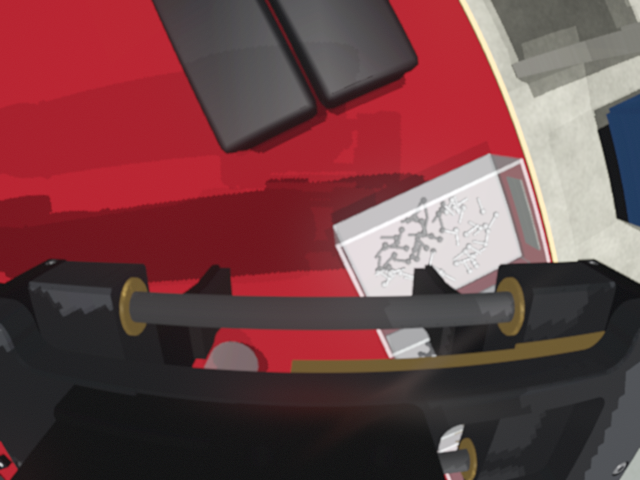

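```bash
python3 - <<'E'
import cv2
a=cv2.imread('pics/scene0.png')[140:340,190:440];cv2.imwrite('pics/scene0c.png',cv2.resize(a,None,fx=3,fy=3,interpolation=2)[:600])
a=cv2.imread('pics/side0.png')[150:350,210:460];cv2.imwrite('pics/side0c.png',cv2.resize(a,None,fx=3,fy=3,interpolation=2)[:600])
E
```

```text
(no output)
```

View pics/scene0c.png

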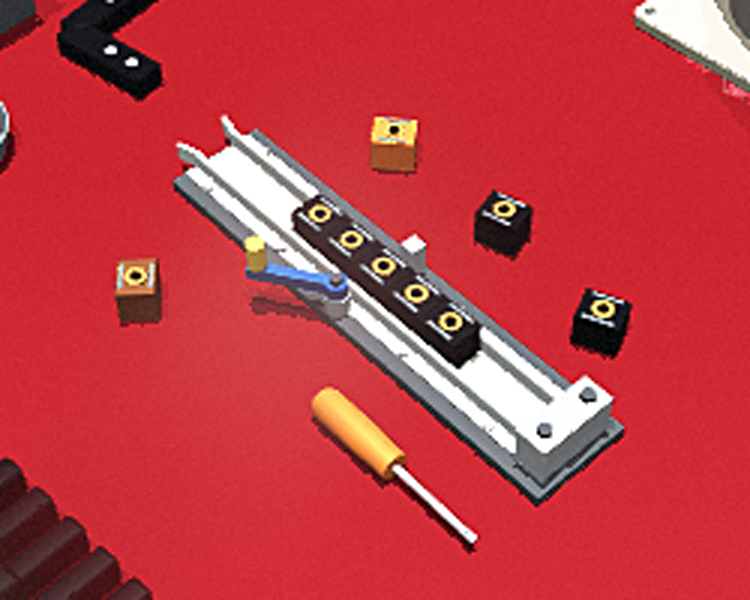

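View pics/side0c.png

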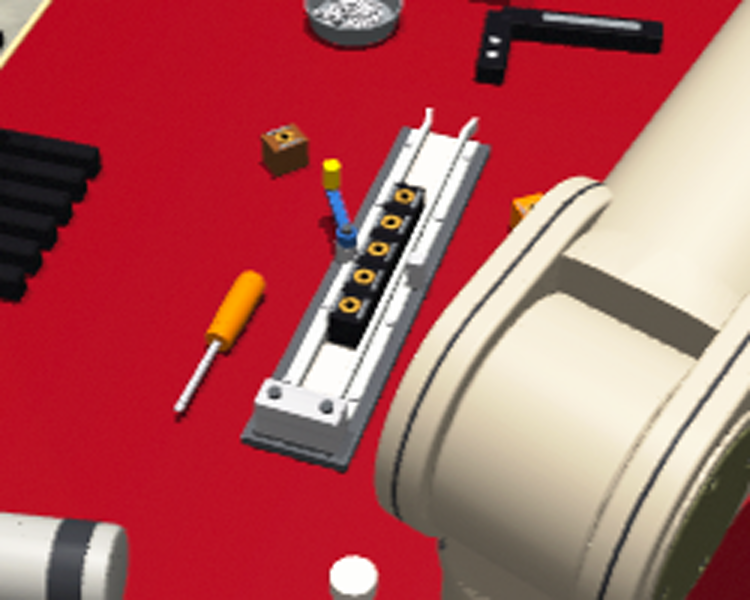

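```bash
cat > h.py <<'E'
import numpy as np,pickle,cv2
from scipy.optimize import least_squares
def proj(p,X):
    X=np.atleast_2d(X);c=X@p['view'][:3,:3].T+p['view'][:3,3]
    return np.c_[p['cx']+p['fx']*c[:,0]/-c[:,2], p['cy']-p['fy']*c[:,1]/-c[:,2]]
def deproj(p,u,v,z=None):
    V=np.linalg.inv(p['view']); d=np.array([(u-p['cx'])/p['fx'],-(v-p['cy'])/p['fy'],-1.]); D=V[:3,:3]@d;o=V[:3,3]
    if z is None: return o+D*p['range_z'][int(round(v)),int(round(u))]
    return o+D*(z-o[2])/D[2]
def f2w(q,X):
    X=np.atleast_2d(X).astype(float);c,s=np.cos(q[2]),np.sin(q[2]);return np.c_[q[0]+c*X[:,0]-s*X[:,1],q[1]+s*X[:,0]+c*X[:,1],X[:,2]]
E
python3 - <<'E'
from h import *
S=pickle.load(open('scene0.pkl','rb'));D=pickle.load(open('side0.pkl','rb'))
sc=lambda a:np.array(a)/3+[190-.33,140-.33]
sd=lambda a:np.array(a)/3+[210-.33,150-.33]
ins_s=sc([(450,321),(417,293),(383,266),(351,239),(319,214)]);ins_d=sd([(349,304),(364,275),(378,248),(391,221),(405,196)])
for a,b in zip(ins_s,ins_d):
    print(np.round(deproj(S,*a)),np.round(deproj(S,*a,44)),np.round(deproj(D,*b)),np.round(deproj(D,*b,44)))
fx=np.array([(34,-8,41),(-34,4,41),(-35,180,48),(35,180,48)])
fs=np.vstack([[sc((337,281))],sc([(413,240),(585,377),(517,430)])])
fd=sd([(346,232),(417,268)])
def model(q,p,n):
    I=np.array([(0,162-36*i-q[3],44) for i in range(5)])
    return proj(p,f2w(q,np.vstack([I,fx[:n]])))
def res(q): return np.r_[(model(q,S,4)-np.vstack([ins_s,fs])).ravel(),(model(q,D,2)-np.vstack([ins_d,fd])).ravel()]
a=deproj(S,*ins_s[4],44);b=deproj(S,*ins_s[0],44);th=np.arctan2(b[1]-a[1],b[0]-a[0])-np.pi/2
r=least_squares(res,[a[0],a[1],th,70],x_scale=[10,10,.1,10],loss='soft_l1')
print(r.x,np.degrees(r.x[2]));print(np.round(r.fun.reshape(-1,2),1))
q=r.x;np.save('q.npy',q)
# keeper angle from knob
for n,p,u in [('s',S,sc((255,242))),('d',D,sd((331,165)))]:
    w=deproj(p,*u,67);c,s=np.cos(q[2]),np.sin(q[2]);d=w[:2]-q[:2];f=np.array([c*d[0]+s*d[1],-s*d[0]+c*d[1]]);v=f-[34,-8];print(n,w,f,np.hypot(*v),np.arctan2(-v[1],-v[0]))
for y in(-196,0,180): print(y,f2w(q,(0,y,12)))
for p,n,o in((S,'s',(190,140)),(D,'d',(210,150))):
    im=cv2.imread(f"pics/{'scene' if n=='s' else 'side'}0c.png")
    pts=[(sx*45,y,10) for sx in(-1,1) for y in(-200,215)]+[(x,y,26) for x in(-16.5,16.5,21.5,-21.5) for y in(-196,179)]+[(-34,4,41),(34,-8,41),(35,180,48),(-35,180,48)]
    for u in proj(p,f2w(q,pts)): cv2.circle(im,tuple(int(v) for v in (u-o+.33)*3),4,(0,255,0),1)
    cv2.imwrite(f'pics/ov_{n}.png',im)
E
```

```text
[508.  28.  43.] [508.  29.  44.] [508.  30.  48.] [509.  26.  44.]
[505.  -8.  42.] [506.  -7.  44.] [507. -13.  42.] [507. -10.  44.]
[503. -44.  42.] [505. -43.  44.] [505. -47.  43.] [504. -46.  44.]
[505. -77.  48.] [502. -80.  44.] [503. -83.  43.] [503. -82.  44.]
[ 501. -116.   44.] [ 501. -115.   44.] [ 500. -118.   44.] [ 500. -118.   44.]
[ 5.03940189e+02 -4.92577460e+01 -5.88773882e-02  8.49041485e+01] -3.3734258519826352
[[-0.4 -0.3]
 [-0.6 -0.3]
 [-0.1 -0.4]
 [-0.1 -0.2]
 [ 0.3 -0.5]
 [ 0.   0. ]
 [ 0.6  1.2]
 [ 0.2 -0.8]
 [-0.4 -0.1]
 [ 0.1  0.4]
 [-0.1  0.6]
 [-0.1  0.5]
 [ 0.   0.6]
 [-0.3  0.4]
 [ 0.   0.3]
 [-0.6 -2.5]]
s [ 568.0806696  -113.57124477   67.        ] [ 67.81376361 -60.42781559] 62.38626817677939 2.1436192437817305
d [ 568.02068094 -114.19139576   67.        ] [ 67.79037067 -61.05042194] 62.89782522742654 2.137941504727058
-196 [[ 492.40688665 -244.91812251   12.        ]]
0 [[503.94018858 -49.25774598  12.        ]]
180 [[514.53199648 130.43035492  12.        ]]
```

Emit:
apply_moves([
  [0, 0, -1, 0, 0, -0.123],
  [0, 0, -1, 0, 0, -0.123],
  [0, 0, -1, 0, 0, -0.123],
  [0, 0, -1, 0, 0, 0],
  [0, -0.5, -1, 0, 0, 0],
  [-0.6, -1, 0, 0, 0, 0],
  [-0.6, -1, 0, 0, 0, 0],
  [-0.6, -1, 0, 0, 0, 0],
], grip=-1, force=20)

```text
t: 2.2
tcp_pos: [317.1, 455.2, 351.2]
tcp_rot: [[-0.998, 0.058, 0.0], [0.058, 0.998, 0.0], [-0.0, 0.0, -1.0]]
force: [-0.2, 0.8, 0.1]
gripper_width: 15.2
```

View pics/ov_s.png

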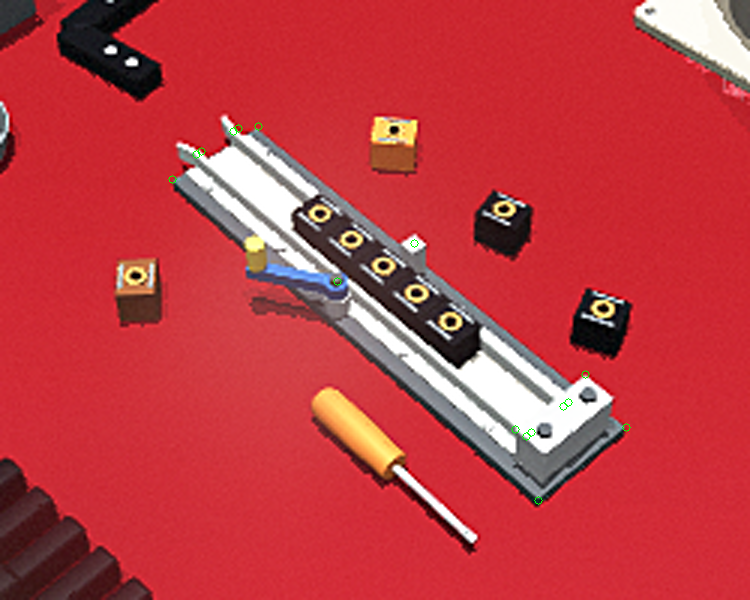

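The overlay shows the fixture fit lying on the catch, pivot, stop corners and plate corners. The row is the five black blocks in the rail. The orange block (321,187), the brown block (235,237) and the two black spares (358,213) and (390,246) stand outside it, so I leave them alone.

Emit:
apply_moves([
  [-0.6, -1, 0, 0, 0, 0],
  [-0.6, -1, 0, 0, 0, 0],
  [-0.6, -1, 0, 0, 0, 0],
  [-0.6, -1, 0, 0, 0, 0],
  [-0.6, -1, 0, 0, 0, 0],
  [-0.6, -1, 0, 0, 0, 0],
  [-0.6, -1, 0, 0, 0, 0],
  [-0.6, -1, 0, 0, 0, 0],
])

```text
t: 3.2
tcp_pos: [446.8, 207.2, 351.2]
tcp_rot: [[-0.998, 0.058, 0.0], [0.058, 0.998, 0.0], [-0.0, 0.0, -1.0]]
force: [0.4, -0.6, -0.3]
gripper_width: 0.2
```

Emit:
apply_moves([
  [-0.6, -1, 0, 0, 0, 0],
  [-0.6, -1, 0, 0, 0, 0],
  [-0.6, -1, 0, 0, 0, 0],
  [-0.6, -1, 0, 0, 0, 0],
  [0, -1, 0, 0, 0, 0],
  [0, -1, 0, 0, 0, 0],
  [0, -1, 0, 0, 0, 0],
  [0, 0, 0, 0, 0, 0],
])

```text
t: 4.2
tcp_pos: [505.9, -8.2, 351.5]
tcp_rot: [[-0.998, 0.063, 0.001], [0.063, 0.998, 0.0], [-0.001, 0.0, -1.0]]
force: [0.0, 0.9, -0.4]
gripper_width: 0.4
```

```bash
python3 - <<'E'
from workcell import *
import cv2,pickle
s=read_state();print(s['t'],s['tcp_pos'],s['tcp_rot'],s['gripper_width'],s['force'])
p=snapshot('wrist');cv2.imwrite('pics/wrist1.png',p['pixels'][:,:,::-1]);pickle.dump((p,s),open('wrist1.pkl','wb'))
E
```

```text
4.2 [505.94017318  -8.18146861 351.45995389] [[-9.98041820e-01  6.25443252e-02  8.56111095e-04]
 [ 6.25443709e-02  9.98042184e-01  2.66470840e-05]
 [-8.52768363e-04  8.01398340e-05 -9.99999633e-01]] 0.35777837502398085 [ 0.02507942  0.94727849 -0.38362502]
```

View pics/wrist1.png

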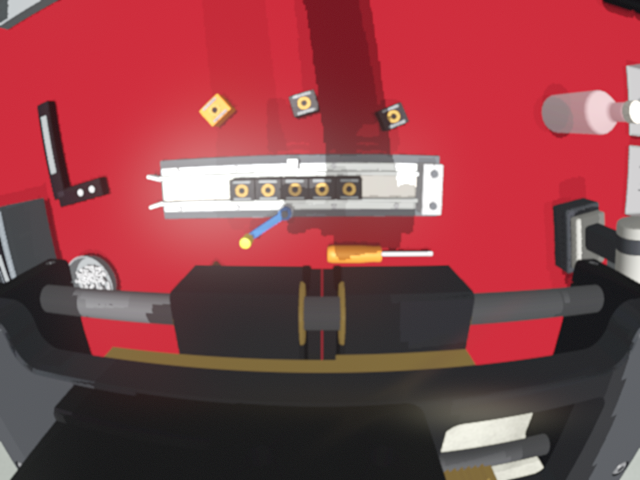

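```bash
cat >> h.py <<'E'
def wproj(p,s,X):
    X=np.atleast_2d(X);t=(X-s['tcp_pos'])@s['tcp_rot']
    M=np.linalg.inv(p['mount']);c=t@M[:3,:3].T+M[:3,3]
    d=np.c_[c[:,0],-c[:,1],-c[:,2]];r=np.hypot(d[:,0],d[:,1]);th=np.arctan2(r,d[:,2])
    return np.c_[p['cx']+p['fx']*th*d[:,0]/r,p['cy']+p['fy']*th*d[:,1]/r]
def wray(p,s,u,v,z):
    a=np.array([(u-p['cx'])/p['fx'],(v-p['cy'])/p['fy']]);th=np.hypot(*a);d=np.r_[a/th*np.sin(th),np.cos(th)]*[1,-1,-1]
    o=s['tcp_rot']@p['mount'][:3,3]+s['tcp_pos'];D=s['tcp_rot']@p['mount'][:3,:3]@d
    return o+D*(z-o[2])/D[2]
def w2f(q,w): 
    c,s=np.cos(q[2]),np.sin(q[2]);d=np.asarray(w)[:2]-q[:2];return np.array([c*d[0]+s*d[1],-s*d[0]+c*d[1]])
E
python3 - <<'E'
from h import *
p,s=pickle.load(open('wrist1.pkl','rb'));q=np.load('q.npy')
im=p['pixels'][:,:,::-1].copy()
im=cv2.resize(im,None,fx=2,fy=2,interpolation=2)
pts=[(0,162-36*i-q[3],44) for i in range(5)]+[(sx*16.5,y,26) for sx in(-1,1) for y in(-150,100)]+[(-34,4,41),(34,-8,41),(35,180,48),(-35,180,48)]
for u in wproj(p,s,f2w(q,pts)): cv2.circle(im,tuple(int(v) for v in u*2+.5),3,(0,255,0),1)
cv2.imwrite('pics/w1ov.png',im[150:550,200:1000])
E
```

```text
(no output)
```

View pics/w1ov.png

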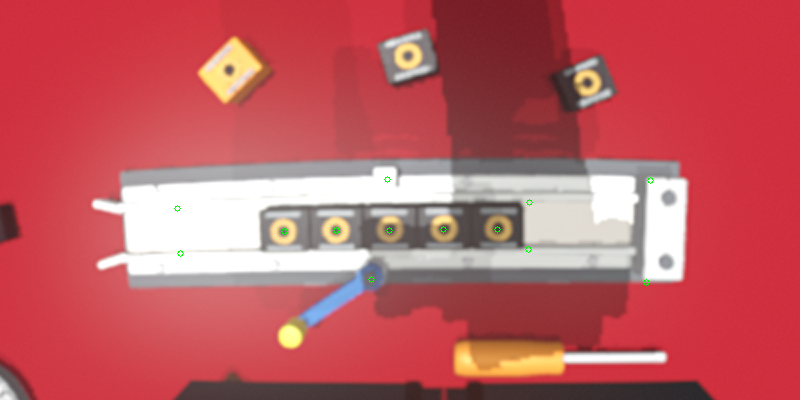

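Emit:
apply_moves([
  [0, -0.95, 0.3, 0, 0, 0],
  [0, -0.95, 1, 0, 0, 0],
  [0, -0.95, 1, 0, 0, 0],
  [0, -0.95, 1, 0, 0, 0],
  [0, -0.95, 1, 0, 0, 0],
  [0, -0.95, 1, 0, 0, 0],
  [0, 0, 1, 0, 0, 0],
  [0, 0, 0, 0, 0, 0],
])

```text
t: 5.25
tcp_pos: [495.2, -174.9, 160.3]
tcp_rot: [[-0.998, 0.057, -0.004], [0.057, 0.998, 0.001], [0.004, 0.001, -1.0]]
force: [0.3, -0.0, 0.3]
gripper_width: 0.3
```

```bash
python3 - <<'E'
from workcell import *
from h import *
s=read_state();q=np.load('q.npy');print(s['t'],s['tcp_pos'],w2f(q,s['tcp_pos']),s['tcp_rot'][:,1])
E
```

```text
5.25 [ 495.15225601 -174.93381888  160.25146641] [  -1.37750052 -125.97541646] [5.72185813e-02 9.98361542e-01 5.15896538e-04]
```

Emit:
apply_moves([
  [-0.04, 0, 1, 0, 0, 0],
  [0, 0, 1, 0, 0, 0],
  [0, 0, 1, 0, 0, 0],
  [0, 0, 0.5, 0, 0, 0],
  [0, 0, 0.2, 0, 0, 0],
  [0, 0, 0, 0, 0, 0],
  [0, 0, 0, 0, 0, 0],
])

```text
t: 6.12
tcp_pos: [498.0, -176.5, 52.0]
tcp_rot: [[-0.998, 0.058, 0.002], [0.058, 0.998, -0.0], [-0.002, 0.0, -1.0]]
force: [0.0, -0.2, 0.7]
gripper_width: 0.5
```

```bash
python3 - <<'E'
from workcell import *
from h import *
s=read_state();q=np.load('q.npy');print(s['t'],s['tcp_pos'],w2f(q,s['tcp_pos']),s['tcp_rot'],s['force'])
p=snapshot('scene');cv2.imwrite('pics/sc2.png',cv2.resize(p['pixels'][140:340,190:440,::-1],None,fx=3,fy=3,interpolation=2))
p=snapshot('side');cv2.imwrite('pics/sd2.png',cv2.resize(p['pixels'][150:350,210:460,::-1],None,fx=3,fy=3,interpolation=2))
E
```

```text
6.125 [ 498.02948497 -176.49169311   52.02412259] [   1.58641344 -127.36128537] [[-9.98298016e-01  5.82975135e-02  1.57169626e-03]
 [ 5.82974995e-02  9.98299253e-01 -5.47847997e-05]
 [-1.57221702e-03  3.69344048e-05 -9.99998763e-01]] [ 0.00277421 -0.15203636  0.67778968]
```

View pics/sc2.png

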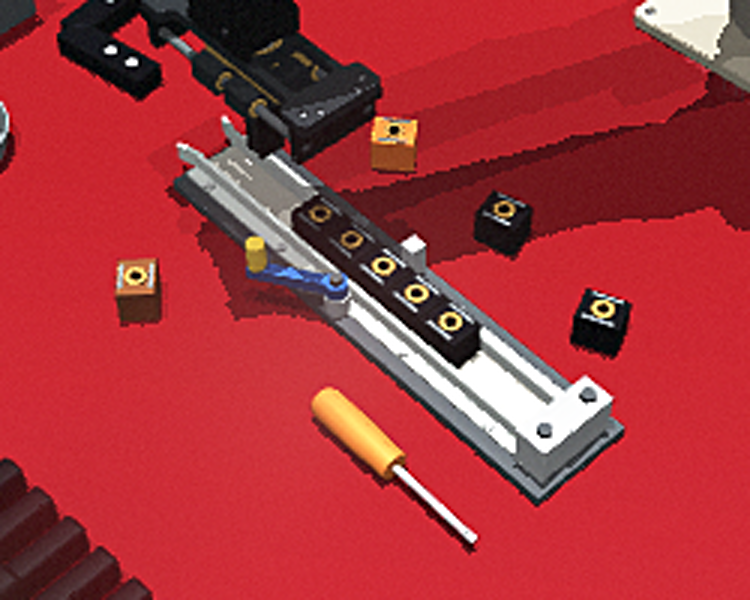

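View pics/sd2.png

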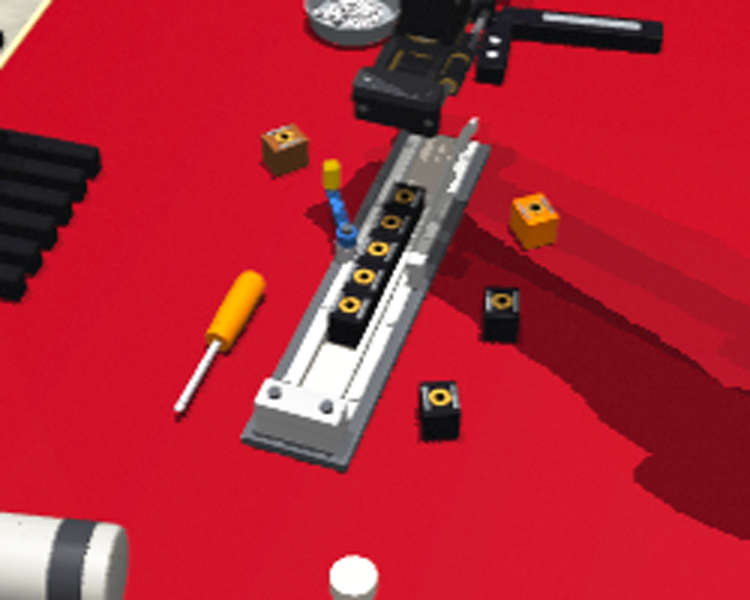

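```bash
python3 - <<'E'
from workcell import *
from h import *
S=pickle.load(open('scene0.pkl','rb'));D=pickle.load(open('side0.pkl','rb'))
s=read_state();print(s['t'],s['tcp_pos'])
t=s['tcp_pos'];pts=np.array([t+[0,0,-17],t,t+[0,0,53],t+[0,-15,-17],t+[0,15,-17]])
for n,p,o in(('sc2',S,(190,140)),('sd2',D,(210,150))):
    im=cv2.imread(f'pics/{n}.png')
    for i,u in enumerate(proj(p,pts)): c=tuple(int(v) for v in (u-o+.33)*3);print(c);cv2.circle(im,c,4,(0,255,0),1)
    cv2.imwrite(f'pics/{n}o.png',cv2.resize(im[:300,100:500],None,fx=2,fy=2))
E
```

```text
6.225 [ 497.81254273 -176.43597458   51.76283787]
(269, 179)
(267, 164)
(263, 116)
(256, 170)
(282, 189)
(423, 163)
(423, 149)
(425, 104)
(427, 153)
(419, 173)
```

View pics/sc2o.png

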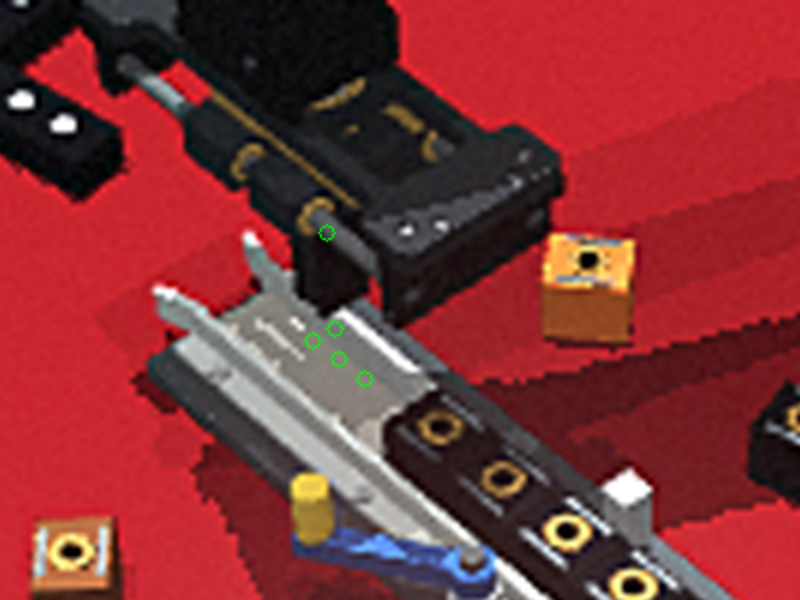

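View pics/sd2o.png

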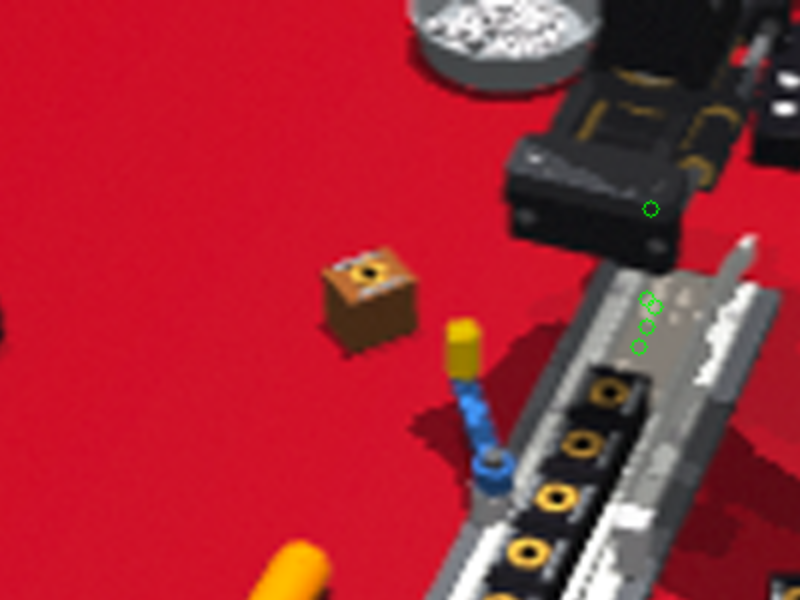

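```bash
python3 - <<'E'
from workcell import *
from h import *
q=np.load('q.npy')
s=read_state();print(s['t'],s['tcp_pos'])
p=snapshot('scene')
cv2.imwrite('pics/sc3.png',cv2.resize(p['pixels'][140:220,240:350,::-1],None,fx=7,fy=7,interpolation=0))
for v in range(178,200,2):
    row=[]
    for u in range(276,300,3):
        w=deproj(p,u,v);f=w2f(q,w);row.append('%d,%d,%d'%(f[0],f[1],w[2]))
    print(v,row)
E
```

```text
6.225 [ 497.81254273 -176.43597458   51.76283787]
178 ['33,-88,154', '30,-81,157', '-3,-116,110', '38,-50,185', '33,-46,184', '29,-42,184', '25,-37,185', '20,-33,185']
180 ['11,-119,112', '34,-77,157', '30,-72,157', '40,-48,181', '38,-40,186', '32,-37,184', '26,-36,181', '21,-31,181']
182 ['12,-119,105', '6,-115,105', '32,-70,155', '30,-62,159', '39,-39,182', '36,-33,183', '29,-32,180', '21,-32,175']
184 ['11,-121,97', '6,-116,98', '-2,-116,92', '32,-59,157', '37,-42,173', '37,-32,179', '31,-30,177', '19,-35,166']
186 ['11,-121,91', '5,-119,88', '-1,-116,85', '-58,-181,0', '38,-41,168', '36,-34,171', '29,-32,168', '522,589,957']
188 ['12,-121,85', '7,-115,86', '-1,-117,79', '-55,-177,-1', '39,-40,163', '37,-33,167', '26,-37,157', '16,-39,149']
190 ['12,-121,79', '8,-115,80', '-37,-166,11', '-50,-171,0', '38,-43,155', '33,-39,154', '24,-39,148', '-72,-150,0']
192 ['-14,-160,24', '-18,-153,27', '-35,-163,7', '-39,-157,9', '39,-41,151', '32,-40,147', '-64,-153,-4', '-67,-144,0']
194 ['-15,-163,14', '-16,-151,23', '-27,-154,13', '-34,-151,10', '-41,-147,8', '-51,-149,0', '-56,-144,0', '-63,-140,0']
196 ['-13,-161,10', '-14,-149,18', '-17,-141,22', '-29,-144,12', '-36,-142,8', '-40,-135,11', '-54,-141,-3', '-57,-133,0']
198 ['-9,-155,11', '-13,-149,12', '-14,-138,20', '-17,-130,24', '-30,-134,12', '-37,-132,8', '-43,-127,8', '-55,-130,-2']
```

View pics/sc3.png

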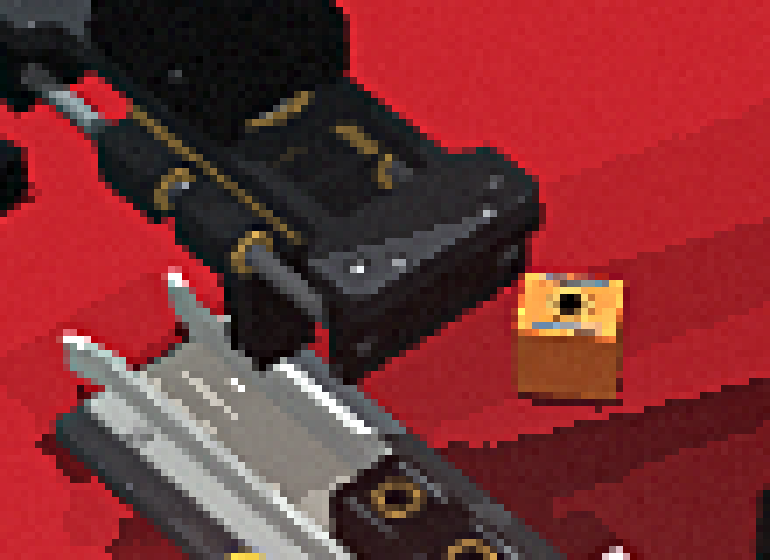

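```bash
python3 - <<'E'
from workcell import *
from h import *
q=np.load('q.npy')
s=read_state();p=snapshot('wrist');pickle.dump((p,s),open('wrist2.pkl','wb'))
im=p['pixels'][:,:,::-1].copy()
pts=[(0,162-36*i-q[3],44) for i in range(5)]+[(-34,4,41),(34,-8,41)]
for u in wproj(p,s,f2w(q,pts)): cv2.circle(im,tuple(int(v) for v in u+.5),3,(0,255,0),1)
R=s['tcp_rot']
for i,dz in enumerate((17,0,-23)):
  for y in(-15,15):
    u=wproj(p,s,s['tcp_pos']+R@[0,y,dz]);print(dz,y,u);cv2.circle(im,tuple(int(v) for v in u[0]+.5),3,((255,0,0),(255,255,0),(255,0,255))[i],1)
cv2.imwrite('pics/w2ov.png',im)
E
```

```text
17 -15 [[295.66883469 261.31223134]]
17 15 [[348.15336957 261.3343501 ]]
0 -15 [[293.54677808 271.82753239]]
0 15 [[350.33750738 271.84972609]]
-23 -15 [[290.09014143 289.07602433]]
-23 15 [[353.8950052  289.09726772]]
```

View pics/w2ov.png

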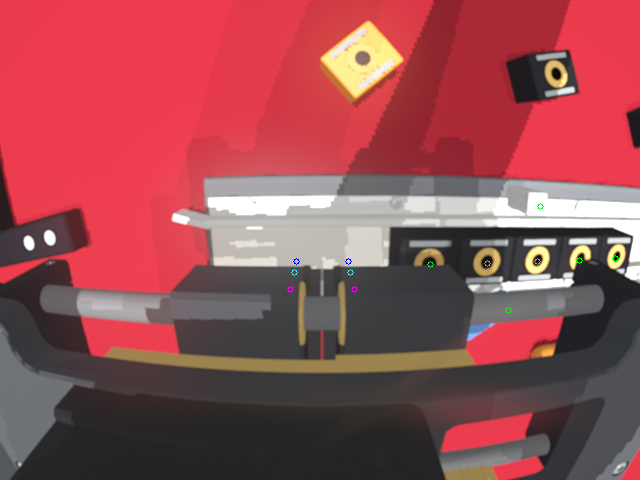

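```bash
python3 - <<'E'
from h import *
p,s=pickle.load(open('wrist2.pkl','rb'))
def tool(u,v):
    a=np.array([(u-p['cx'])/p['fx'],(v-p['cy'])/p['fy']]);th=np.hypot(*a);d=np.r_[a/th*np.sin(th),np.cos(th)]*[1,-1,-1]
    z=p['range_z'][v,u];c=d/d[2]*-z;return p['mount'][:3,:3]@c+p['mount'][:3,3]
for v in range(256,350,6):
    print(v,[ '%d,%d,%d'%tuple(tool(u,v)) for u in(200,250,296,303,308,314,318,327,332,337,345)])
im=p['pixels'][235:365,230:410,::-1];cv2.imwrite('pics/w2c.png',cv2.resize(im,None,fx=4,fy=4,interpolation=0))
E
```

```text
256 ['-8,-83,50', '-4,-46,40', '-3,-16,38', '-4,-11,40', '-3,-8,38', '-4,-4,40', '-4,-2,40', '-4,3,39', '-4,6,39', '-4,9,39', '-4,14,39']
262 ['-13,-84,51', '-8,-46,39', '-8,-16,39', '-8,-12,39', '-8,-8,40', '-8,-5,40', '-8,-2,40', '-8,3,40', '-8,6,39', '-8,9,39', '-8,14,41']
268 ['38,-30,-99', '37,-18,-97', '38,-6,-97', '11,-8,-25', '11,-6,-25', '10,-3,-21', '9,-1,-20', '10,2,-22', '-12,6,38', '11,6,-25', '37,5,-97']
274 ['38,-29,-104', '38,-17,-102', '38,-6,-102', '11,-8,-32', '11,-6,-32', '10,-3,-29', '10,-1,-29', '10,2,-29', '10,4,-29', '11,6,-33', '38,5,-103']
280 ['38,-28,-107', '37,-16,-105', '38,-5,-106', '11,-7,-38', '11,-5,-39', '9,-3,-35', '9,-1,-35', '10,2,-36', '9,4,-35', '11,6,-40', '37,5,-105']
286 ['38,-27,-110', '38,-15,-110', '38,-5,-109', '36,-4,-105', '11,-5,-46', '10,-3,-43', '9,-1,-42', '10,2,-43', '9,4,-42', '11,5,-47', '37,4,-108']
292 ['38,-25,-114', '69,0,-183', '38,-5,-112', '36,-4,-107', '9,-5,-48', '9,-3,-48', '9,-1,-48', '9,1,-48', '9,3,-48', '11,5,-53', '36,4,-109']
298 ['37,-26,-114', '37,-14,-114', '37,-5,-114', '34,-4,-108', '33,-3,-106', '33,-1,-105
[... 592 characters left out ...]
,-4,-110', '28,-3,-108', '29,-1,-109', '29,-1,-109', '28,1,-108', '29,2,-109', '29,3,-110', '32,4,-114']
328 ['29,-27,-114', '30,-15,-115', '30,-5,-114', '27,-4,-109', '27,-3,-109', '26,-1,-107', '28,-1,-110', '27,1,-108', '27,2,-108', '27,3,-108', '30,4,-115']
334 ['28,-26,-115', '29,-15,-115', '29,-5,-115', '27,-4,-111', '3,-4,-69', '3,-2,-69', '3,-1,-71', '3,1,-70', '3,3,-70', '6,4,-75', '30,4,-116']
340 ['27,-26,-116', '27,-15,-115', '28,-5,-115', '25,-4,-111', '1,-4,-71', '0,-2,-70', '0,-1,-70', '0,1,-70', '0,3,-70', '8,4,-83', '27,4,-114']
346 ['25,-27,-114', '26,-15,-115', '26,-5,-115', '14,-5,-95', '-1,-5,-70', '-1,-2,-70', '-1,-1,-70', '-1,1,-71', '-1,3,-71', '6,4,-83', '26,4,-115']
```

View pics/w2c.png

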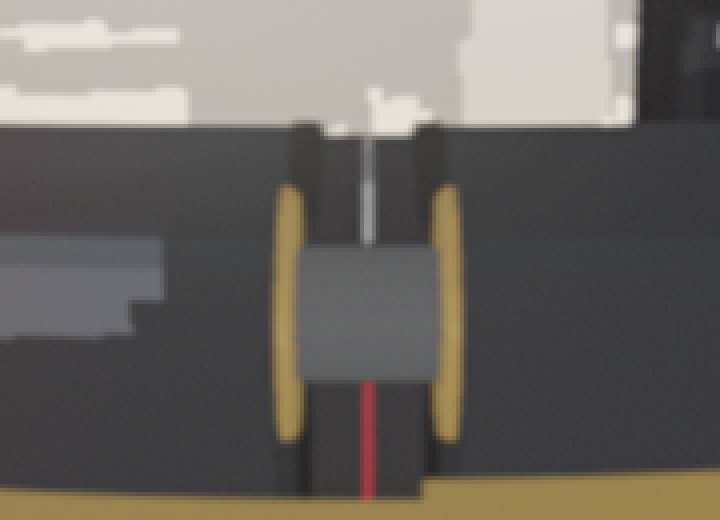

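Emit:
apply_moves([
  [0.05, 0, 0.1, 0, 0, 0],
  [0, 0.2, 0.1, 0, 0, 0],
  [0, 0.2, 0, 0, 0, 0],
  [0, 0.2, 0, 0, 0, 0],
  [0, 0.2, 0, 0, 0, 0],
  [0, 0.1, 0, 0, 0, 0],
  [0, 0.1, 0, 0, 0, 0],
  [0, 0, 0, 0, 0, 0],
])

```text
t: 7.32
tcp_pos: [497.6, -146.2, 45.0]
tcp_rot: [[-0.998, 0.058, 0.0], [0.058, 0.998, 0.0], [-0.0, 0.0, -1.0]]
force: [0.7, -0.9, 0.7]
gripper_width: 0.5
```

```bash
cat > st.py <<'E'
from workcell import *
from h import *
s=read_state();q=np.load('q.npy');print('t',s['t'],'tcp',s['tcp_pos'].round(1),'fix',w2f(q,s['tcp_pos']).round(1),'F',s['force'].round(2),'M',s['moment'].round(2),'w',round(s['gripper_width'],1))
E
python3 st.py
```

```text
t 7.325 tcp [ 497.6 -146.2   45. ] fix [ -0.6 -97.1] F [ 0.68 -0.87  0.74] M [ 0.02  0.02 -0.01] w 0.5
```

```bash
python3 - <<'E'
from workcell import *
from h import *
q=np.load('q.npy')
p=snapshot('scene');cv2.imwrite('pics/sc4.png',cv2.resize(p['pixels'][150:260,240:370,::-1],None,fx=6,fy=5,interpolation=0))
s=read_state();p=snapshot('wrist');pickle.dump((p,s),open('wrist3.pkl','wb'));cv2.imwrite('pics/w3.png',p['pixels'][:,:,::-1])
E
```

```text
(no output)
```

View pics/sc4.png

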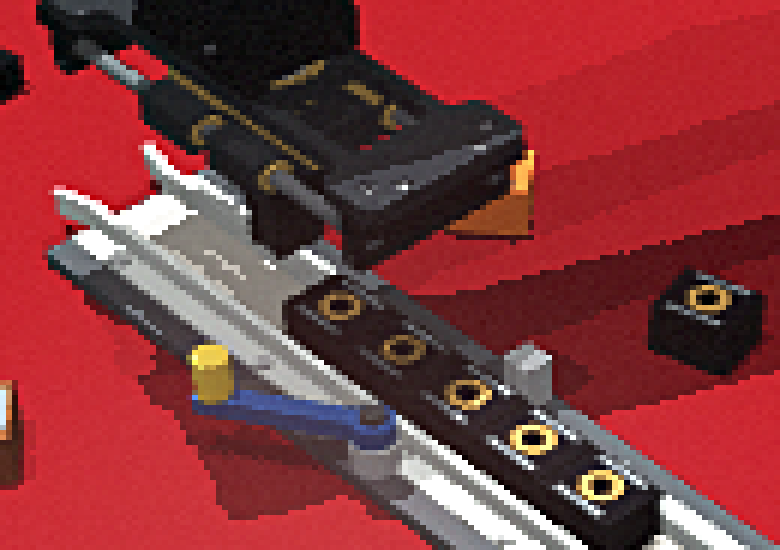

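View pics/w3.png

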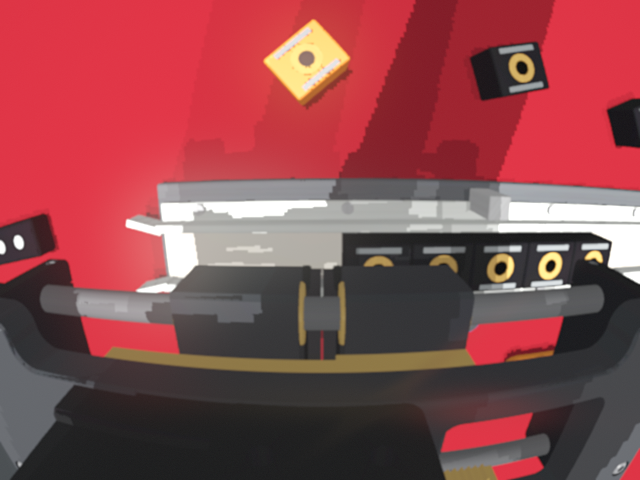

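Emit:
apply_moves([
  [0, 0.1, 0, 0, 0, 0],
  [0, 0.1, 0, 0, 0, 0],
  [0, 0.1, 0, 0, 0, 0],
  [0, 0, 0, 0, 0, 0],
])

```text
t: 7.92
tcp_pos: [498.1, -136.9, 45.0]
tcp_rot: [[-0.998, 0.058, 0.0], [0.058, 0.998, 0.0], [-0.0, 0.0, -1.0]]
force: [-0.6, -0.6, 0.6]
gripper_width: 0.4
```

```bash
python3 st.py; python3 - <<'E'
from workcell import *
from h import *
p=snapshot('scene');cv2.imwrite('pics/sc5.png',cv2.resize(p['pixels'][150:260,240:370,::-1],None,fx=6,fy=5,interpolation=0))
E
python3 st.py
```

```text
t 7.925 tcp [ 498.1 -136.9   45. ] fix [ -0.6 -87.9] F [-0.62 -0.6   0.62] M [ 0.04 -0.02 -0.01] w 0.4
t 7.975 tcp [ 498.1 -137.2   45. ] fix [ -0.6 -88.2] F [0.22 0.11 0.18] M [ 0.04 -0.05  0.02] w 0.5
```

View pics/sc5.png

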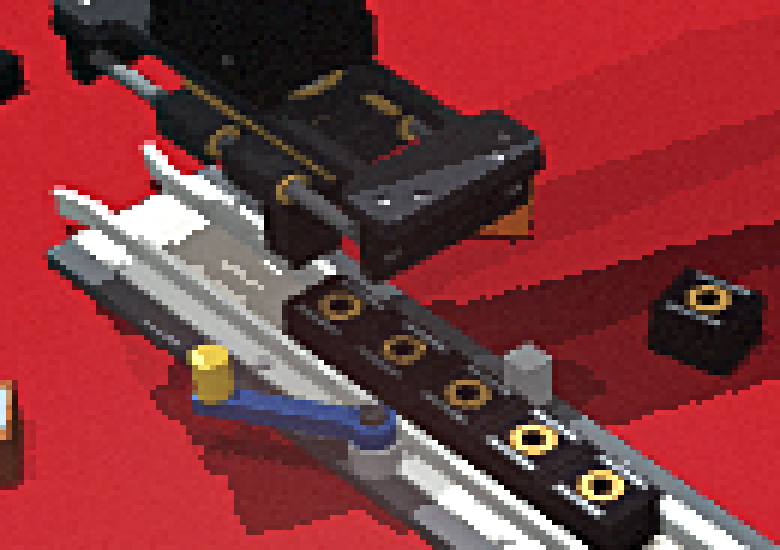

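Emit:
apply_moves([
  [-0.02, -0.4, 0, 0, 0, 0],
  [0, -0.4, 0, 0, 0, 0],
  [0, 0, 0.3, 0, 0, 0],
  [0, 0, 0.4, 0, 0, 0],
  [0, 0, 0.3, 0, 0, 0],
  [0, 0, 0.1, 0, 0, 0],
  [0, 0, 0, 0, 0, 0],
  [0, 0, 0, 0, 0, 0],
])

```text
t: 8.98
tcp_pos: [497.6, -161.3, 12.3]
tcp_rot: [[-0.998, 0.058, 0.001], [0.058, 0.998, 0.0], [-0.001, 0.0, -1.0]]
force: [0.7, -0.0, 0.0]
gripper_width: 0.2
```

```bash
python3 st.py; python3 - <<'E'
from workcell import *
from h import *
q=np.load('q.npy')
p=snapshot('scene');cv2.imwrite('pics/sc6.png',cv2.resize(p['pixels'][150:260,240:370,::-1],None,fx=6,fy=5,interpolation=0))
for v in range(180,212,2):
    row=[]
    for u in range(276,300,3):
        w=deproj(p,u,v);f=w2f(q,w);row.append('%d,%d,%d'%(f[0],f[1],w[2]))
    print(v,row)
E
python3 st.py
```

```text
t 8.975 tcp [ 497.6 -161.3   12.3] fix [   0.2 -112.3] F [ 0.65 -0.02  0.04] M [ 0.06  0.04 -0.05] w 0.2
180 ['27,-97,138', '25,-89,142', '23,-80,147', '5,-94,125', '1,-88,128', '-3,-84,126', '-10,-82,124', '-14,-77,124']
182 ['23,-103,124', '26,-88,137', '25,-78,144', '21,-74,144', '4,-85,125', '0,-81,125', '-7,-78,122', '-17,-81,113']
184 ['29,-96,127', '24,-92,127', '27,-77,140', '25,-68,145', '19,-65,143', '0,-81,118', '-9,-81,112', '-16,-79,109']
186 ['30,-94,124', '28,-87,127', '23,-82,128', '24,-70,137', '26,-57,148', '22,-51,149', '-6,-78,111', '-82,-162,-1']
188 ['36,-88,126', '30,-84,125', '26,-79,126', '25,-70,132', '25,-58,140', '23,-51,144', '17,-48,142', '14,-42,145']
190 ['37,-87,120', '34,-80,124', '28,-76,123', '19,-77,116', '23,-62,130', '28,-46,145', '23,-41,145', '17,-38,144']
192 ['39,-85,117', '36,-77,122', '30,-75,119', '19,-78,109', '5,-85,94', '32,-40,147', '25,-39,143', '21,-33,144']
194 ['39,-86,110', '36,-78,115', '35,-69,121', '30,-64,122', '-3,-99,71', '34,-37,144', '29,-34,143', '27,-27,147']
196 ['-12,-159,12', '36,-79,107', '12,-101,74', '32,-62,118',
[... 262 characters left out ...]
8,-24,138', '36,-16,143']
202 ['-1,-146,8', '11,-115,43', '12,-102,53', '2,-104,45', '-3,-101,43', '34,-39,118', '37,-25,131', '36,-17,137']
204 ['4,-139,12', '12,-115,36', '11,-104,45', '4,-102,41', '-3,-101,36', '-15,-105,24', '38,-25,126', '35,-18,129']
206 ['8,-134,12', '2,-130,10', '10,-106,35', '5,-101,35', '-12,-114,12', '-15,-106,16', '38,-25,120', '30,-25,114']
208 ['18,-120,23', '6,-124,11', '-1,-123,6', '-4,-115,10', '-9,-110,10', '3,-82,42', '38,-26,112', '30,-25,107']
210 ['20,-117,20', '17,-110,24', '4,-116,8', '0,-109,11', '10,-84,39', '7,-76,43', '35,-29,101', '-2,-67,43']
t 9.025 tcp [ 497.6 -161.3   12.4] fix [   0.2 -112.3] F [-0.24 -0.71 -0.29] M [-0.02  0.05  0.02] w 0.7
```

View pics/sc6.png

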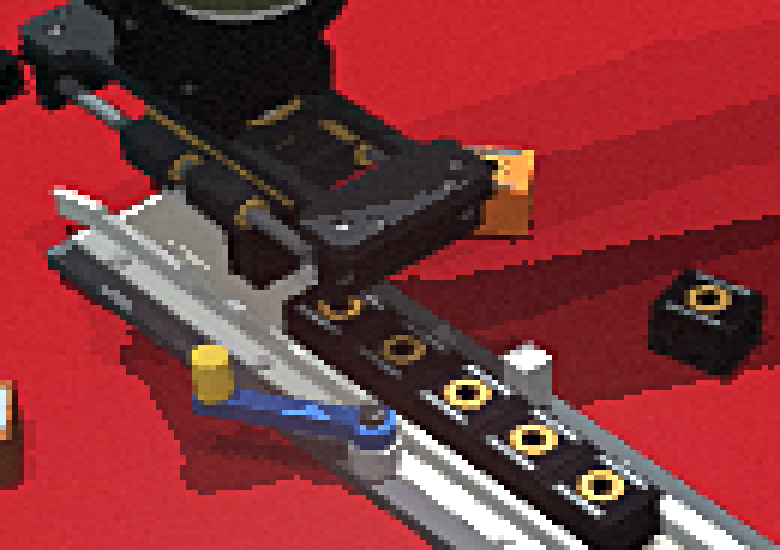

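Emit:
apply_moves([
  [0, 0, 0.18, 0, 0, 0],
  [0, 0.2, 0, 0, 0, 0],
  [0, 0.2, 0, 0, 0, 0],
  [0, 0.15, 0, 0, 0, 0],
  [0, 0.15, 0, 0, 0, 0],
  [0, 0.15, 0, 0, 0, 0],
  [0, 0.15, 0, 0, 0, 0],
  [0, 0, 0, 0, 0, 0],
])

```text
t: 10.02
tcp_pos: [499.2, -130.8, 6.7]
tcp_rot: [[-0.998, 0.058, 0.0], [0.058, 0.998, 0.0], [-0.0, 0.0, -1.0]]
force: [0.5, -0.1, 0.0]
gripper_width: 0.6
```

```bash
python3 st.py; python3 - <<'E'
from workcell import *
from h import *
p=snapshot('scene');cv2.imwrite('pics/sc7.png',cv2.resize(p['pixels'][150:280,240:400,::-1],None,fx=5,fy=4.5,interpolation=0))
E
```

```text
t 10.025 tcp [ 499.2 -130.8    6.7] fix [  0.  -81.7] F [ 0.55 -0.07  0.02] M [ 0.04 -0.03  0.04] w 0.6
```

View pics/sc7.png

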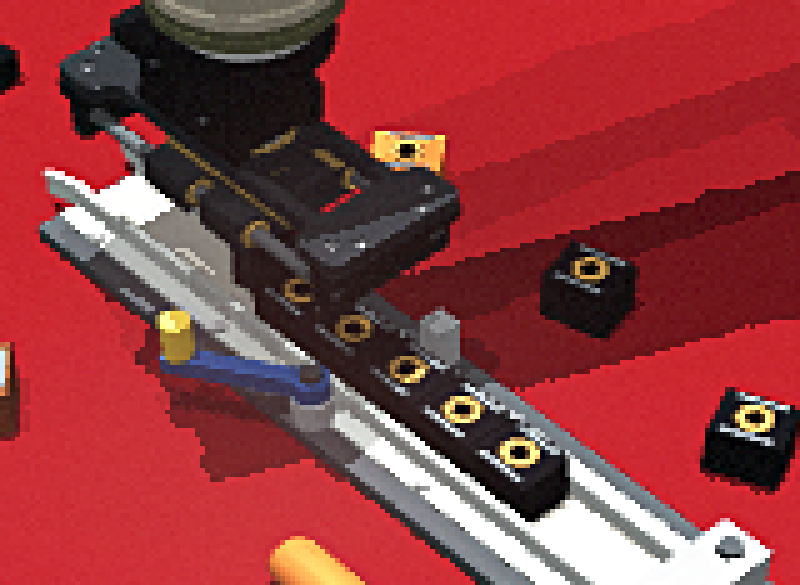

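Emit:
apply_moves([
  [0, 0.2, 0, 0, 0, 0],
  [0, 0.25, 0, 0, 0, 0],
  [0, 0.25, 0, 0, 0, 0],
  [0, 0.25, 0, 0, 0, 0],
  [0, 0.25, 0, 0, 0, 0],
  [0, 0.25, 0, 0, 0, 0],
  [0, 0.25, 0, 0, 0, 0],
  [0, 0.15, 0, 0, 0, 0],
])

```text
t: 11.08
tcp_pos: [502.3, -75.4, 6.6]
tcp_rot: [[-0.998, 0.058, 0.0], [0.058, 0.998, 0.0], [-0.0, 0.0, -1.0]]
force: [0.2, -2.4, 0.6]
gripper_width: 0.4
```

```bash
python3 st.py
```

```text
t 11.075 tcp [502.3 -75.4   6.6] fix [ -0.1 -26.2] F [ 0.16 -2.4   0.65] M [-0.49  0.03 -0.03] w 0.4
```

Emit:
apply_moves([
  [0, 0.12, 0, 0, 0, 0],
  [0, 0.12, 0, 0, 0, 0],
  [0, 0.1, 0, 0, 0, 0],
  [0, 0.06, 0, 0, 0, 0],
  [0, 0.06, 0, 0, 0, 0],
  [0, 0.05, 0, 0, 0, 0],
  [0, 0, 0, 0, 0, 0],
])

```text
t: 11.95
tcp_pos: [503.2, -60.4, 6.6]
tcp_rot: [[-0.998, 0.058, 0.0], [0.058, 0.998, 0.0], [-0.0, 0.0, -1.0]]
force: [0.6, -0.9, 2.8]
gripper_width: 0.5
```

```bash
python3 st.py
```

```text
t 11.95 tcp [503.2 -60.4   6.6] fix [ -0.1 -11.2] F [ 0.65 -0.92  2.76] M [-0.26 -0.03 -0.03] w 0.5
```

Emit:
apply_moves([
  [0, 0.05, 0, 0, 0, 0],
  [0, 0.05, 0, 0, 0, 0],
  [0, 0.05, 0, 0, 0, 0],
  [0, 0, 0, 0, 0, 0],
])

```text
t: 12.45
tcp_pos: [503.2, -60.3, 6.7]
tcp_rot: [[-0.998, 0.062, 0.0], [0.062, 0.998, -0.004], [-0.0, -0.004, -1.0]]
force: [-0.8, -17.5, 1.6]
gripper_width: 0.1
```

```bash
python3 st.py
```

```text
t 12.45 tcp [503.2 -60.3   6.7] fix [ -0.1 -11.1] F [ -0.8  -17.52   1.56] M [-3.47  0.16  0.07] w 0.1
```

Emit:
apply_moves([
  [0, -0.15, 0, 0, 0, 0],
  [0, -0.4, 0, 0, 0, 0],
  [0, -0.6, 0, 0, 0, 0],
  [0, -0.5, -0.5, 0, 0, 0],
  [0, 0, -1, 0, 0, 0],
  [0, 0, -1, 0, 0, 0],
  [0, 0, -1, 0, 0, 0],
  [-0.5, 0, 0, 0, 0, 0],
])

```text
t: 13.45
tcp_pos: [517.1, -107.0, 114.8]
tcp_rot: [[-0.998, 0.059, 0.005], [0.059, 0.998, 0.001], [-0.005, 0.001, -1.0]]
force: [-0.2, 0.3, -0.2]
gripper_width: 0.5
```

```bash
python3 st.py; python3 - <<'E'
from workcell import *
from h import *
q=np.load('q.npy')
p=snapshot('scene');pickle.dump(p,open('sc8.pkl','wb'))
o=(190,140);im=cv2.resize(p['pixels'][140:340,190:440,::-1],None,fx=3,fy=3,interpolation=2)
pts=[(0,162-36*i,44) for i in range(5)]+[(68,-60.5,67)]
for u in proj(p,f2w(q,pts)): cv2.circle(im,tuple(int(v) for v in (u-o+.33)*3),3,(0,255,0),1)
cv2.imwrite('pics/sc8.png',im)
for v in (232,):
  for u in (225,230,235,240,245): print(w2f(q,deproj(p,u,v)),deproj(p,u,v)[2])
E
```

```text
t 13.45 tcp [ 517.1 -107.   114.8] fix [ 16.5 -56.9] F [-0.25  0.26 -0.16] M [0.01 0.01 0.01] w 0.5
[ 141.15657896 -162.6539454 ] -3.793479588444825
[ 146.79617589 -127.34105935] 31.544926956953077
[ 138.48879927 -119.57627739] 31.69003419245246
[ 130.09109892 -111.98170262] 31.614382187715023
[ 107.08333562 -129.70474006] -2.236558667711961
```

View pics/sc8.png

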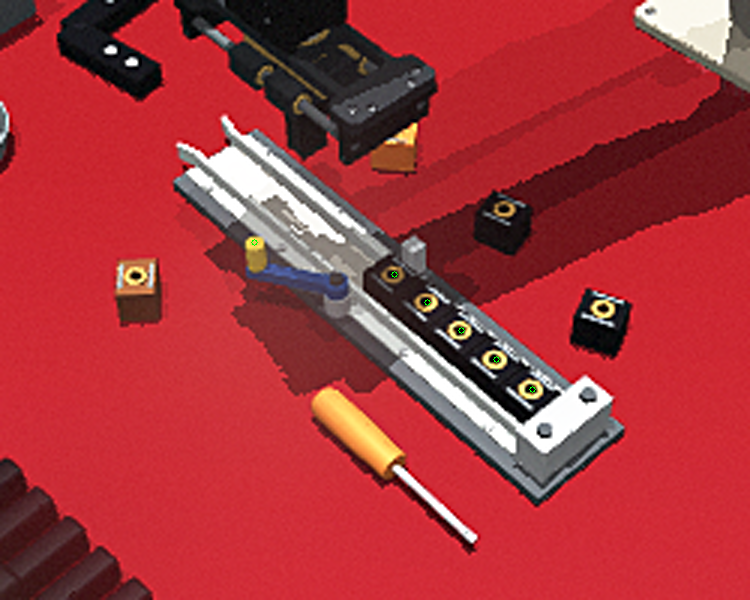

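Emit:
apply_moves([
  [-0.9, -0.1, 0, 0, 0, 0],
  [-0.9, 0, 0, 0, 0, 0],
  [-0.9, 0, 0, 0, 0, 0],
  [0, 0, 0.8, 0, 0, 0],
  [0, 0, 1, 0, 0, 0],
  [0, 0, 0.8, 0, 0, 0],
  [0, 0, 0.3, 0, 0, 0],
  [0, 0, 0, 0, 0, 0],
])

```text
t: 14.5
tcp_pos: [595.8, -114.3, 24.1]
tcp_rot: [[-0.998, 0.058, -0.001], [0.058, 0.998, -0.0], [0.001, -0.0, -1.0]]
force: [0.5, -0.8, -0.1]
gripper_width: 0.6
```

```bash
python3 st.py; python3 - <<'E'
from workcell import *
from h import *
q=np.load('q.npy')
p=snapshot('scene')
cv2.imwrite('pics/sc9.png',cv2.resize(p['pixels'][140:340,190:440,::-1],None,fx=3,fy=3,interpolation=2))
E
```

```text
t 14.5 tcp [ 595.8 -114.3   24.1] fix [ 95.5 -59.6] F [ 0.5  -0.83 -0.15] M [0.03 0.01 0.02] w 0.6
```

View pics/sc9.png

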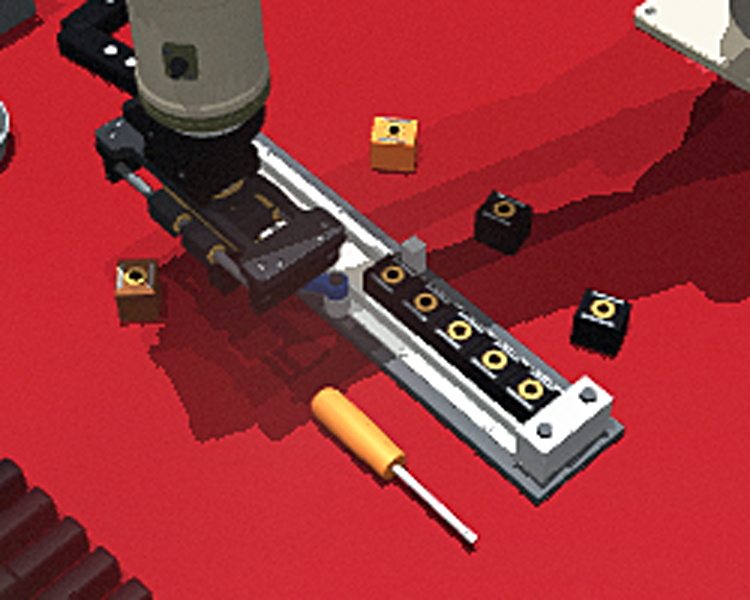

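Emit:
apply_moves([
  [0.33, -0.08, -0.05, 0, 0, 0],
  [0.33, -0.1, 0, 0, 0, 0],
  [0.33, -0.1, 0, 0, 0, 0],
  [0.33, -0.07, 0, 0, 0, 0],
  [0.33, 0, 0, 0, 0, 0],
  [0.33, 0.08, 0, 0, 0, 0],
  [0.27, 0.1, 0, 0, 0, 0],
  [0, 0, 0, 0, 0, 0],
])

```text
t: 15.55
tcp_pos: [528.0, -114.3, 26.0]
tcp_rot: [[-0.998, 0.057, -0.0], [0.057, 0.998, 0.001], [0.001, 0.001, -1.0]]
force: [-0.0, -0.2, 0.0]
gripper_width: 0.6
```

```bash
python3 st.py; python3 - <<'E'
from workcell import *
from h import *
q=np.load('q.npy')
p=snapshot('scene')
cv2.imwrite('pics/sc10.png',cv2.resize(p['pixels'][140:340,190:440,::-1],None,fx=3,fy=3,interpolation=2))
p=snapshot('side')
cv2.imwrite('pics/sd10.png',cv2.resize(p['pixels'][150:350,210:460,::-1],None,fx=3,fy=3,interpolation=2))
E
```

```text
t 15.55 tcp [ 528.  -114.3   26. ] fix [ 27.8 -63.5] F [-0.03 -0.2   0.02] M [-0.01  0.05  0.01] w 0.6
```

View pics/sc10.png

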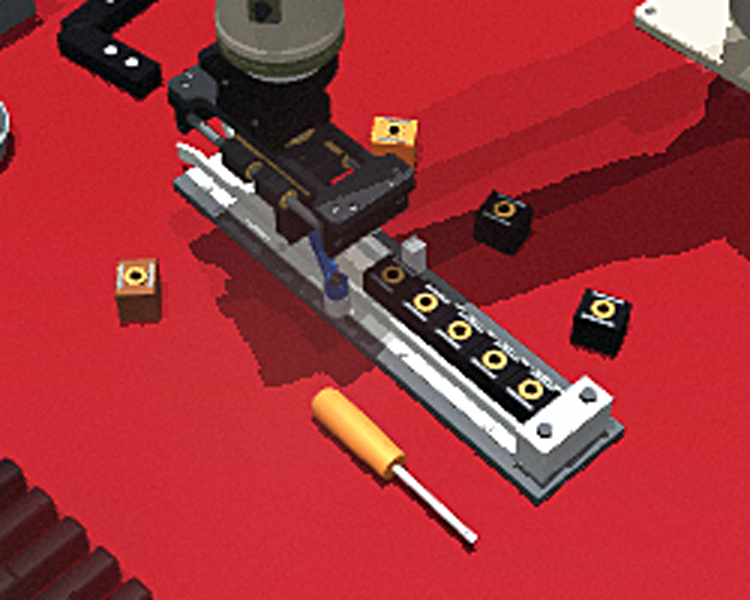

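View pics/sd10.png

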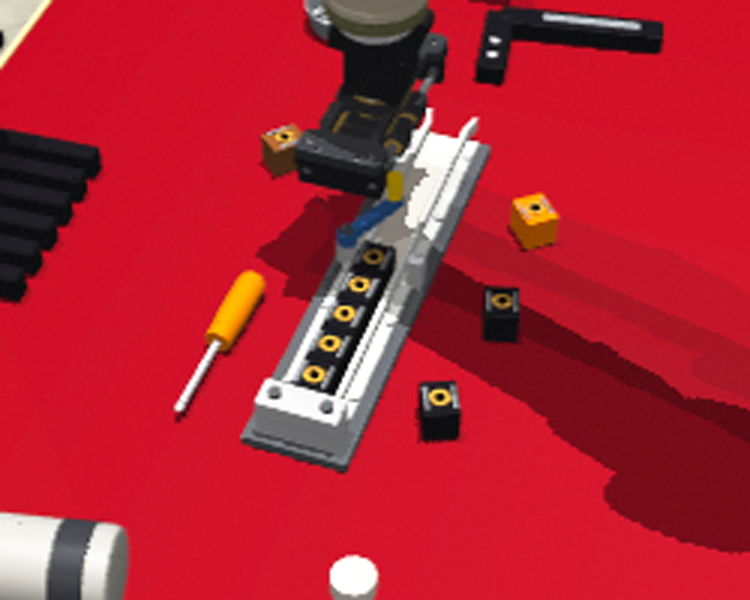

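Emit:
apply_moves([
  [0.2, 0.1, 0, 0, 0, 0],
  [0.2, 0.13, 0, 0, 0, 0],
  [0.2, 0.15, 0, 0, 0, 0],
  [-0.3, -0.1, 0, 0, 0, 0],
  [0, -0.8, 0, 0, 0, 0],
  [0.4, 0, 0, 0, 0, 0],
  [0.5, 0, 0, 0, 0, 0],
  [0, 0, 0, 0, 0, 0],
])

```text
t: 16.65
tcp_pos: [490.6, -128.1, 26.0]
tcp_rot: [[-0.998, 0.058, -0.001], [0.058, 0.998, 0.001], [0.001, 0.001, -1.0]]
force: [0.7, -0.4, 0.2]
gripper_width: 0.5
```

```bash
python3 st.py; python3 - <<'E'
from workcell import *
from h import *
q=np.load('q.npy')
p=snapshot('side')
im=cv2.resize(p['pixels'][150:350,210:460,::-1],None,fx=3,fy=3,interpolation=2)
hsv=cv2.cvtColor(p['pixels'],cv2.COLOR_RGB2HSV);m=cv2.inRange(hsv,(24,150,60),(34,255,255));m[:190]=0;m[260:]=0;m[:,:310]=0;m[:,365:]=0
ys,xs=np.nonzero(m);print(len(xs),xs.min(),xs.max(),ys.min(),ys.max())
f=w2f(q,deproj(D:=p,xs.mean(),ys.mean(),54));v=f-[34,-8];print(f,np.hypot(*v),np.arctan2(-v[1],-v[0]))
cv2.imwrite('pics/sd11.png',im)
E
```

```text
t 16.65 tcp [ 490.6 -128.1   26. ] fix [ -8.7 -79.5] F [ 0.73 -0.43  0.2 ] M [ 0.05 -0.05  0.01] w 0.5
35 322 348 214 254
[ -8.22840825 -23.78851744] 45.08343095442003 0.3577917187531145
```

View pics/sd11.png

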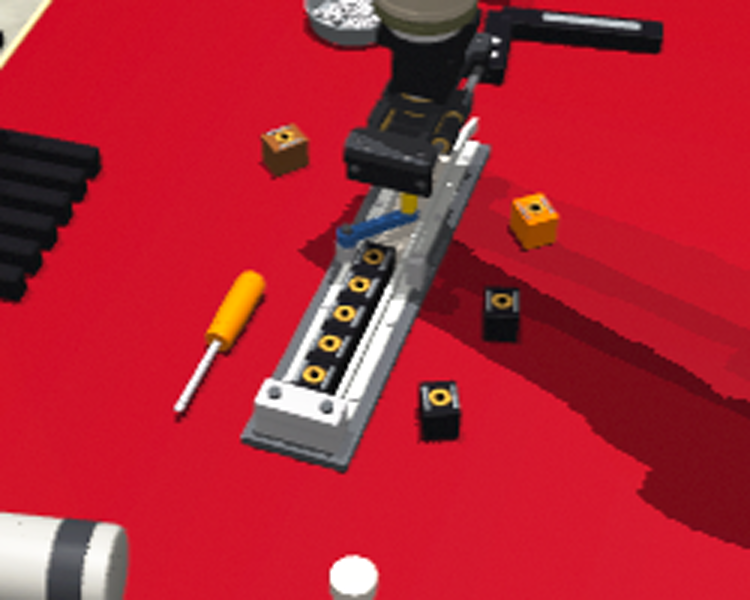

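Emit:
apply_moves([
  [0.07, 0.3, 0, 0, 0, 0],
  [0.2, 0.3, 0, 0, 0, 0],
  [0.2, 0.33, 0, 0, 0, 0],
  [0.12, 0.33, 0, 0, 0, 0],
  [0.04, 0.27, 0, 0, 0, 0],
  [0, 0.12, 0, 0, 0, 0],
  [0, 0.06, 0, 0, 0, 0],
  [0, 0, 0, 0, 0, 0],
])

```text
t: 17.7
tcp_pos: [476.1, -76.5, 26.2]
tcp_rot: [[-0.998, 0.058, 0.0], [0.058, 0.998, 0.0], [-0.0, 0.0, -1.0]]
force: [-0.4, 0.0, -0.0]
gripper_width: 0.6
```

```bash
python3 st.py; python3 - <<'E'
from workcell import *
from h import *
p=snapshot('side')
cv2.imwrite('pics/sd12.png',cv2.resize(p['pixels'][150:350,210:460,::-1],None,fx=3,fy=3,interpolation=2))
E
```

```text
t 17.7 tcp [476.1 -76.5  26.2] fix [-26.2 -28.8] F [-0.4   0.   -0.02] M [-0.01  0.01  0.04] w 0.6
```

View pics/sd12.png

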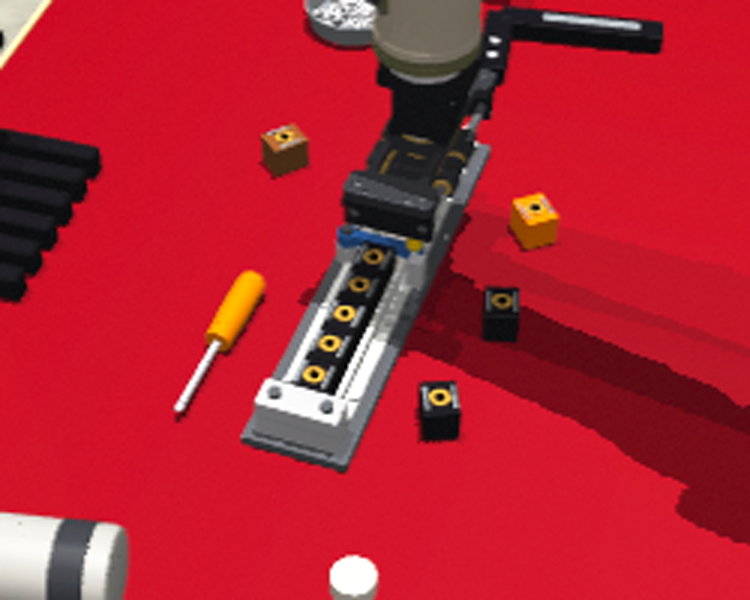

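Nearly shut. I push on gently until the catch answers.

Emit:
apply_moves([
  [0.02, 0.05, 0, 0, 0, 0],
  [0, 0.05, 0, 0, 0, 0],
  [0, 0.04, 0, 0, 0, 0],
  [0, 0, 0, 0, 0, 0],
])

```text
t: 18.25
tcp_pos: [475.4, -74.1, 26.2]
tcp_rot: [[-0.998, 0.06, 0.0], [0.06, 0.998, -0.002], [-0.0, -0.002, -1.0]]
force: [-0.4, -8.1, 0.4]
gripper_width: 0.4
```

```bash
python3 st.py
```

```text
t 18.25 tcp [475.4 -74.1  26.2] fix [-27.  -26.5] F [-0.37 -8.08  0.35] M [-1.66  0.05  0.08] w 0.4
```

Emit:
apply_moves([
  [0, 0.05, 0, 0, 0, 0],
  [0, 0, 0, 0, 0, 0],
  [0, 0, 0, 0, 0, 0],
])

```text
t: 18.62
tcp_pos: [475.4, -74.0, 26.2]
tcp_rot: [[-0.998, 0.061, 0.0], [0.061, 0.998, -0.003], [-0.0, -0.003, -1.0]]
force: [-1.2, -11.7, 0.1]
gripper_width: 0.3
```

```bash
python3 st.py
```

```text
t 18.625 tcp [475.4 -74.   26.2] fix [-27.1 -26.4] F [ -1.17 -11.74   0.12] M [-2.73  0.06 -0.01] w 0.3
```

Emit:
apply_moves([
  [0, -0.25, 0, 0, 0, 0],
  [0, -0.5, 0, 0, 0, 0],
  [0, -0.8, -0.5, 0, 0, 0],
  [0, -0.8, -1, 0, 0, 0],
  [0, -0.8, -1, 0, 0, 0],
  [0, -0.8, -1, 0, 0, 0],
  [0, 0, -1, 0, 0, 0],
  [0, 0, 0, 0, 0, 0],
])

```text
t: 19.62
tcp_pos: [469.6, -190.2, 163.1]
tcp_rot: [[-0.998, 0.059, 0.004], [0.059, 0.998, 0.0], [-0.004, 0.0, -1.0]]
force: [0.5, -0.2, -0.7]
gripper_width: 0.2
```

```bash
python3 st.py; python3 - <<'E'
from workcell import *
from h import *
q=np.load('q.npy')
for n,o,box in(('scene',(190,140),None),('side',(210,150),None)):
    p=snapshot(n)
    im=cv2.resize(p['pixels'][o[1]:o[1]+200,o[0]:o[0]+250,::-1],None,fx=3,fy=3,interpolation=2)
    pts=[(0,162-36*i,44) for i in range(5)]+[(-28,-8,67)]
    for u in proj(p,f2w(q,pts)): cv2.circle(im,tuple(int(v) for v in (u-o+.33)*3),3,(0,255,0),1)
    for t in(0.08,-0.08):
        u=proj(p,f2w(q,(34-62*np.cos(t),-8-62*np.sin(t),67)))[0];print(n,t,u)
    hsv=cv2.cvtColor(p['pixels'],cv2.COLOR_RGB2HSV);m=cv2.inRange(hsv,(24,120,60),(34,255,255))
    u0=proj(p,f2w(q,(-28,-8,54)))[0].astype(int);mm=np.zeros_like(m);mm[u0[1]-14:u0[1]+14,u0[0]-10:u0[0]+10]=1;ys,xs=np.nonzero(m*mm)
    print(len(xs),xs.mean(),ys.mean());f=w2f(q,deproj(p,xs.mean(),ys.mean(),54));v=f-[34,-8];print(f,np.hypot(*v),np.arctan2(-v[1],-v[0]))
    cv2.imwrite(f'pics/{n}13.png',im)
E
```

```text
t 19.625 tcp [ 469.6 -190.2  163.1] fix [ -25.9 -142.7] F [ 0.46 -0.22 -0.66] M [ 0.07  0.02 -0.  ] w 0.2
scene 0.08 [320.89507719 210.51886271]
scene -0.08 [323.87190774 212.92207093]
6 321.5 213.83333333333334
[-29.95619861 -13.28262988] 64.1739941050145 0.08241054947951064
side 0.08 [348.13022884 224.37406135]
side -0.08 [346.91571981 226.84063924]
48 347.9166666666667 228.10416666666666
[-27.70505867 -12.66054815] 61.88081265407762 0.0753862993636702
```

View pics/scene13.png

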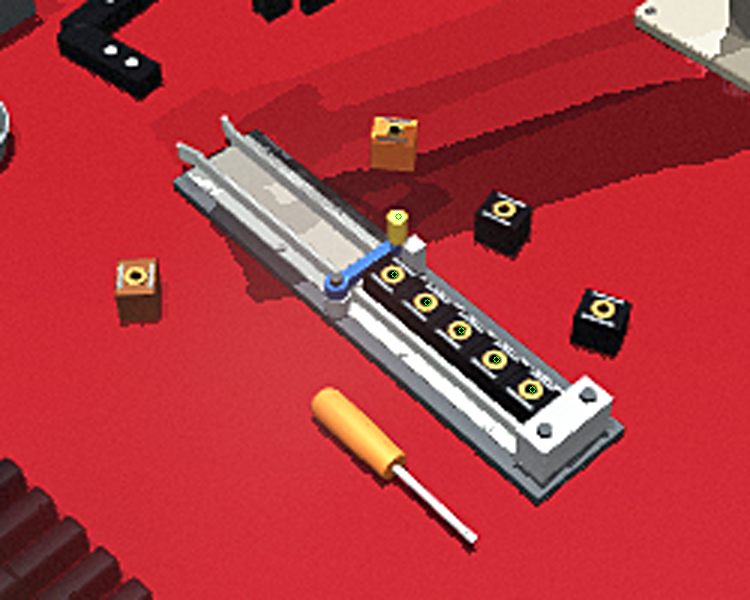

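View pics/side13.png

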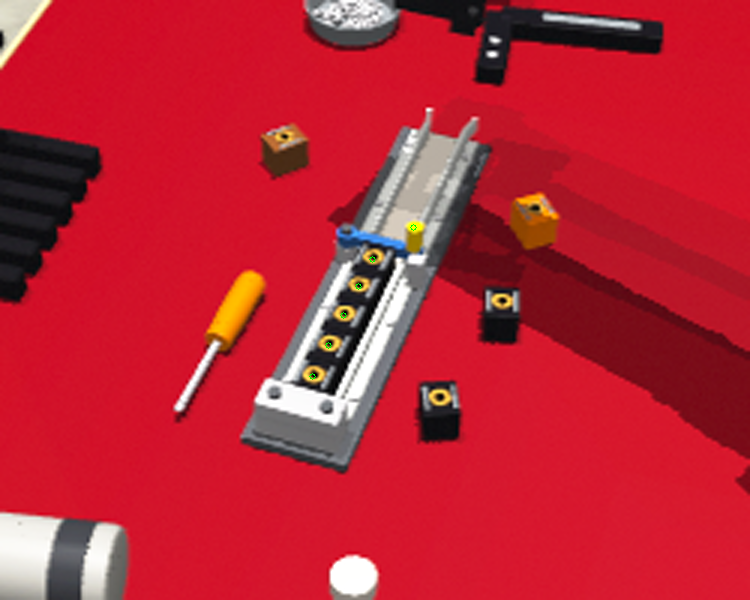

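The marker for 0 rad sits on the knob's top in both views, and the arm stopped dead against the catch. I'm handing in.

```bash
python3 -c "
from workcell import *
print(hand_in())"
```

```text
the job is handed in; nothing more can be done
None
```

I pushed the five-block row home against the end stop. I then pushed the keeper arm round by its knob until it rested against the catch, and handed the job in at about 19.6 s. The hand-in gives no verdict.

**Row:** the push ended with no further travel at about 17 N. In both fixed views all five brass inserts sit on their computed home marks.

**Keeper:** the arm stopped dead at the catch, moving only 0.1 mm as the force rose from 8 to 12 N. In both views the knob's top lies on the mark for 0 rad.

**Other things on the bench:** the spares, screwdriver and look-alike blocks show no visible movement in the last pictures. I did not measure any displacement.

**Two checks disagreed:**
- **Fingertip position:** the text puts the fingertips 17 mm ahead of the TCP. The wrist and scene cameras both showed them about 22–24 mm behind it. A first forward pass at the stated height went over the row without touching it, so I lowered the tool about 40 mm and worked from the measured tips.
- **Keeper angle:** a rough colour-mask estimate of the shut angle gave 0.075 rad in the side view and 0.082 rad in the scene view, around the 0.08 rad limit. The masks covered few pixels (48 and 6) and were probably biased, so I trusted the hard stop and the 0 rad marks instead.

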